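# Latch the phone jig open and slide a chassis in

## Robot

A 6-joint arm with a two-finger parallel gripper is mounted at the origin on a cart in front of the work surface, level with it; the furniture and walls round the work are solid. World frame = base frame: x ahead of the robot, y to its left, z up, the work surface at z = 0. Lengths are in mm, angles in degrees, forces in N, time in s.
With the tool pointing down it reaches from about 350 to 850 mm from the base axis. Payload 8.1 kg.
Tool frame: the origin (TCP) lies where the fingers leave the gripper's body, on its centre line; the fingertips stand 73 mm ahead of it and the grasp point (between the pads) lies 54 mm ahead of it; z points along the fingers, y is the line along which they close (so a half turn about z gives the same grasp; the last joint's range is limited). The gripper opens to 85 mm and grips with 20 to 120 N. Pads are 22 mm wide; open, the fingers measure 114 mm over their backs; the gripper's body (76 mm by 85 mm) begins 54 mm behind the grasp point. The pads swing forward as they close: fully open they stand 13 mm farther back than shut.
Start: joints at [-70.153, 7.471, 85.268, -0, 87.261, -4.893], TCP at [251.124, -544.925, 303.892] pointing down, gripper open.
Joint ranges: [-169.43, 169.43], [-51.17, 129.36], [1.28, 143.12], [-76.62, 256.62], [0, 156.53], [-152.29, 152.29]. Speed limits (degrees/s): [136.94, 136.94, 159.86, 180, 180, 180].

## Interface

Orientations are given as [roll, pitch, yaw] about the fixed x, y, z axes, in that order (R = Rz(yaw) Ry(pitch) Rx(roll)).
In Python, from bench import sense, optics, r gives the robot as it stands.
- The arm moves only by the tool servo_tool, never from a script. Its argument "plan" is a list that holds one entry, the list of rows, each a list of 5 numbers: the shift along the world's x, y, z in m, then the turn about the world's z in degrees, then the finger opening in m, from 0 to 0.0854. A call has 1 to 10 rows; each row shifts and turns the commanded pose from where the row before left it; what a row does not reach is not made up. A row lasts 1/10 s, in which the tool goes at most 50 mm and 8.59 degrees, less where a joint would pass 70% of its speed; a pose out of reach is approached as far as the arm can. A call is refused whole if a number of a shift passes 0.05 or a number of a turn 8.59, either way. A call with a gripper value outside its range is refused whole. The fingers move at their own pace and stop on an object; "force" is the grip in N (left out, the last holds). Time passes only in rows, so rows that do not move let the fingers close. It gives the time, the measured TCP pose, the force, the opening and the grip force at its end, in the units of the state.
- sense(): the state, without advancing time (a new reading comes with each control period).
- optics.snapshot(name): name is "scene" or "top"; returns a dict with "frame" (400x640x3 uint8, blue, green, red), "fx", "fy", "cx", "cy" (pixels), "dist_coeffs" ([k1, k2, p1, p2, k3] as OpenCV has them; the pictures are not rectified), "cam_to_world" (4x4, takes a point from camera to world coordinates). Camera axes: x right, y down, z forward; pixel columns grow to the right and rows downward; lengths in mm; the calibration is good to about 2 mm. A picture is of the moment at which its call begins. There is no depth.
- r.hand_in(): hands the job in; it is judged then, once.
The state is a dict: "time": time; "joint_pos": joint angles; "qd": joint speeds; "joint_efforts": joint torques, N m; "tool_pos": TCP position; "tcp_rot": TCP orientation; "ft_force": force on the tool from outside, world axes, zero at the start; "wrist_torque": the same for the moment, N m; "finger_gap": finger opening in mm; "grip_force": force on a finger pad.
Only numpy, scipy, OpenCV 4.12 (cv2) and the standard library are available. Lean on these libraries where they do the work, as an engineer would, in place of code of your own. Each camera call takes 0.05 s, during which the arm holds its last target. There are 200 camera calls.

## Task

Open the phone jig: push the upright tab of its sprung jaw away from the fixed rail until the jaw has gone past the little stop pin, then let go so that it springs back and rests latched on the pin. Then push the stripped phone chassis along the jig's bed into the opened lane until it is fully home against the end stop, leaving the jaw latched on the pin. Only push: do not lift or tip the chassis, and leave the other small things round the work where they are.

Things in the scene. Friction and masses are not known exactly. Their poses are not given: they have to be found in the camera images.
- jig: Phone jig fixed to the desk: grey bed plate 170 x 260 mm, 6 mm thick, with aluminium blocks on it. Origin on the desk (z = 0); in its frame the bed covers x -65 to +105, y -120 to +140 mm. z up; +x: the way the jaw opens (away from the fixed rail); -y: the way the chassis is pushed in. A spring block 28 mm tall stands at x 89 to 103, y -97 to -13 mm.
- jaw (a joint): Slide of the jaw along the jig's +x, m: 0 = shut, about 0.024 = latched on the pin, 0.045 = end of travel. A spring shuts it with about 4 N at 0, 6.5 N latched, 9 N at full travel; riding over the pin adds up to 4 N. Pushed beyond 0.025, the pin pops up behind it and the jaw, let go, returns only as far as the pin. Pressing the pin frees it again.
- tab_face (a point): Middle of the upright push tab on the jaw, on the face that looks to the jig's -x (towards the rail): push here along the jig's +x. The tab is black, 40 mm wide (jig y), 9 mm thick, and reaches from 21 to 71 mm above the desk; this point is 55 mm above the desk. It moves with the jaw; its axes are the jig's.
- stop_pin (a joint): Spring-loaded steel stop pin beside the -y end of the jaw, outside the lane (jig x 26 to 44 mm, y -104 to -95 mm), with a sloped side towards the rail and an upright side towards +x; metres pressed down: 0 = up, 0.014 = fully down. A roller on the jaw pushes it down in passing.
- pin_head (a point): Top of the stop pin when up, 27 mm above the desk.
- end_stop (a point): Middle of the end stop's face (jig y = -105 mm) in the lane, 10 mm above the desk, where the chassis' front edge must rest. The stop is an aluminium block, jig x -45 to +5 mm, top 20 mm above the desk, at right angles to the rail.
- chassis: Stripped phone chassis, loose, flat on the bed: 62 mm wide (its x), 135 mm long (its y), 8.5 mm thick, 40 to 85 g. Origin: centre of its underside (6 mm above the desk). At the start it lies in front of the jaw beside the rail, its y within 4 degrees of the jig's, rear short edge at its +y; fully home its origin is at jig y = -37.5 mm.
- tin: Bystander: yellow tin 55 mm across, 22 mm tall, standing on the bed beside the chassis. Origin: centre of its underside.
- pry_tool: Bystander: black nylon pry tool 145 x 12 x 8 mm on the desk near the rail, long along its own x. Origin: centre of its underside.
- tub: Bystander: pale tub 45 mm across, 16 mm tall. Origin: centre of its underside.
- charger: Bystander: white mains charger 30 x 60 x 24 mm. Origin: in its underside.
- jar: Bystander: teal jar 55 mm across, 58 mm tall. Origin: centre of its underside.
- rail (a point): Middle of the upper inner edge of the fixed rail (jig x = -45 mm), 20 mm above the desk; the rail runs along jig y from -117 to +140 mm and is 14 mm thick. The lane between it and the jaw is 44 mm wide with the jaw shut (the chassis does not go in), about 68 mm with the jaw latched.
- jaw_bar (a point): Middle of the upper edge of the jaw's lane face, 21 mm above the desk. The dark steel jaw bar is 60 mm long (jig y -90 to -30 mm), 18 mm thick; at its +y end a lip reaching to jig y = -5 mm flares away from the lane by 11 mm. Moves with the jaw.
There are look-alikes about, which are no part of the job. What is shaped like the chassis but brown or red is not meant.

How it is judged (in metres and radians):
On the way, in this order (a step that is already met when the one before it is completed fails the run):
1. the jaw is pushed past the stop pin (value of joint jaw above 0.025 m), for 0.02 s.
2. the jaw, let go, has come back and rests latched on the pin (value of joint jaw between 0.0215 and 0.0265 m and value of joint stop_pin below 0.003 m and contact force between each of the arm, the fingers and jaw below 0.1 N and velocity of joint jaw between -0.01 and 0.01 m/s), for 0.2 s.
3. the chassis is home against the end stop (y of chassis in the frame of jig below -0.0335 m and x of chassis in the frame of jig between -0.018 and -0.003 m and height (world z) of chassis below 0.009 m and angle between chassis's own z axis and vertical below 0.06 rad and angle between the y axis of chassis and the y axis of jig, either way round below 0.1 rad), for 0.1 s.
At the end, for the whole second after the job is handed in: The jaw rests on the raised stop pin (joint jaw 0.0215 to 0.0265, pin within 3 mm of fully up); the chassis lies flat on the bed in the lane, straight within 0.1 rad, its front edge within 4 mm of the end stop; both at rest (all of step 3 and value of joint jaw between 0.0215 and 0.0265 m and value of joint stop_pin below 0.003 m and linear speed of chassis below 0.01 m/s and velocity of joint jaw between -0.01 and 0.01 m/s); the robot touches nothing.
It fails at once if the chassis is lifted or tipped (height (world z) of chassis above 0.018 m or angle between chassis's own z axis and vertical above 0.25 rad).
It fails at once if a bystander (tin, pry tool, paste tub, charger or jar) is moved by more than 25 mm or knocked over (distance of any of tin, pry_tool, tub, charger, jar from where it was at the start of the episode above 0.025 m or angle between any of tin, pry_tool, tub, charger, jar's own z axis and vertical above 0.5 rad).
It also fails if it takes over 51 s, if anything falls off the work surface, if the arm or the gripper's body presses on something with over 40 N, if the wrist force passes 120 N, or if a joint passes its speed limit or range.

## Working session

There is one attempt and no reset: what is moved stays moved. The work goes in short steps, Python scripts to look and compute and a tool call to move; the robot and the scene stay as the last step left them, time stands still between calls to the robot, and variables do not carry over. Pictures are saved under pics/ and viewed, at most 10 in all, crops included, and the job is handed in when it is done.

Besides the shell and the picture viewer there is one more tool, called as a command line: name --argument value ..., lists and objects as JSON in quotes. servo_tool: Moves the arm, as the interface text tells. Its arguments: {"type":"object","properties":{"plan":{"type":"array"},"force":{"type":"number"}},"required":["plan"]}

```bash
mkdir -p pics
cat > h.py <<'E'
import numpy as np, cv2
from bench import sense, optics, r
def snap(n,f=None):
    s=optics.snapshot(n)
    if f: cv2.imwrite('pics/'+f,s['frame'])
    return s
def ray(s,px):
    K=np.array([[s['fx'],0,s['cx']],[0,s['fy'],s['cy']],[0,0,1.]])
    u=cv2.undistortPoints(np.array(px,float).reshape(-1,1,2),K,np.array(s['dist_coeffs'],float)).reshape(-1,2)
    T=np.array(s['cam_to_world']); d=np.c_[u,np.ones(len(u))]@T[:3,:3].T
    return T[:3,3],d
def onz(s,px,z):
    o,d=ray(s,px); return o+d*((z-o[2])/d[:,2])[:,None]
def tri(s1,p1,s2,p2):
    o1,d1=ray(s1,[p1]);o2,d2=ray(s2,[p2])
    t=np.linalg.lstsq(np.c_[d1[0],-d2[0]],o2-o1,rcond=None)[0]
    a=o1+d1[0]*t[0];b=o2+d2[0]*t[1]
    return (a+b)/2,np.linalg.norm(a-b)
def proj(s,P):
    T=np.linalg.inv(np.array(s['cam_to_world']));K=np.array([[s['fx'],0,s['cx']],[0,s['fy'],s['cy']],[0,0,1.]])
    return cv2.projectPoints(np.array(P,float).reshape(-1,1,3),cv2.Rodrigues(T[:3,:3])[0],T[:3,3],K,np.array(s['dist_coeffs'],float))[0].reshape(-1,2)
E
python3 - <<'E'
from h import *
a=snap('scene','s0.png');b=snap('top','t0.png')
for s in(a,b): print(np.round(s['cam_to_world'],2).tolist(),s['fx'])
print(sense())
E
```

```text
[[0.62, -0.35, 0.7, -317.22], [-0.78, -0.29, 0.55, -866.39], [0.01, -0.89, -0.46, 587.96], [0.0, 0.0, 0.0, 1.0]] 494.09862800829137
[[0.02, -1.0, 0.06, 404.71], [-1.0, -0.02, -0.02, -284.31], [0.02, -0.06, -1.0, 899.54], [0.0, 0.0, 0.0, 1.0]] 361.5256448694865
{'time': 0.1, 'joint_pos': array([-7.01536459e+01,  7.51243007e+00,  8.53228050e+01,  1.77745627e-03,
        8.72601735e+01, -4.89344791e+00]), 'qd': array([-0.07336342, -0.18307013, -0.19495862, -0.0273819 , -0.10051221,
        0.05055488]), 'joint_efforts': array([ 1.55057143e-03, -5.70954251e+01, -5.01940978e+01, -1.31164684e-04,
        8.23035050e-03, -8.81934875e-05]), 'tool_pos': array([ 250.9997702 , -544.57577764,  302.93427294]), 'tcp_rot': array([-1.79905091e+02, -9.90744036e-03,  2.47397074e+01]), 'ft_force': array([-1.26485475, -0.65767483,  0.14675127]), 'wrist_torque': array([ 0.04759437,  0.03451485, -0.01473085]), 'grip_force': 0.0, 'finger_gap': 85.58230573847197}
```

View pics/s0.png

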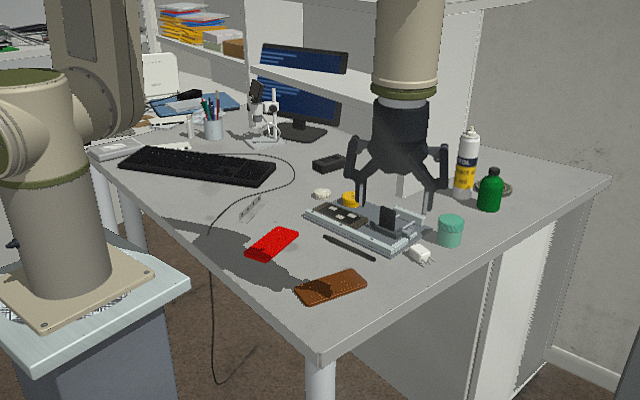

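View pics/t0.png

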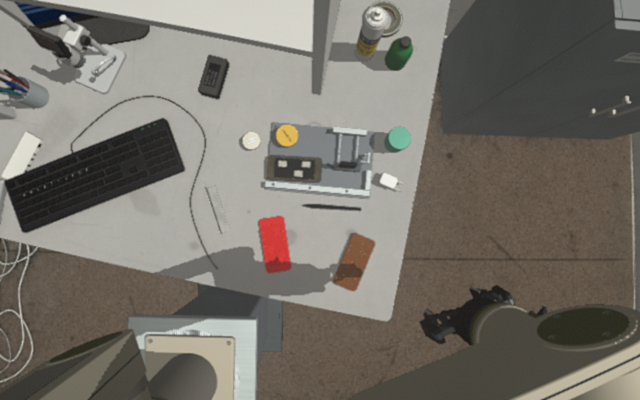

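The top view shows the jig at about (320,160): its rail runs along the lower edge (265,187)-(370,193), the jaw and tab are near (348,155), and the dark chassis is at (293,168). The yellow tin is at (287,135), tub (251,141), jar (398,139), charger (390,182) and pry tool (332,207). The three chassis-shaped things are dark (293,168), red (275,244) and brown (354,262). The dark one is meant: it isn't brown or red, and it lies on the bed beside the rail. I'll confirm this in an enlarged crop.

Run:
```python
from h import *
t=cv2.imread('pics/t0.png')[110:220,235:415]; s=cv2.imread('pics/s0.png')[175:275,295:475]
cv2.imwrite('pics/tc.png',cv2.resize(t,None,fx=4.4,fy=4.4,interpolation=cv2.INTER_CUBIC))
cv2.imwrite('pics/sc.png',cv2.resize(s,None,fx=4.4,fy=4.4,interpolation=cv2.INTER_CUBIC))
```

```text
(no output)
```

View pics/tc.png

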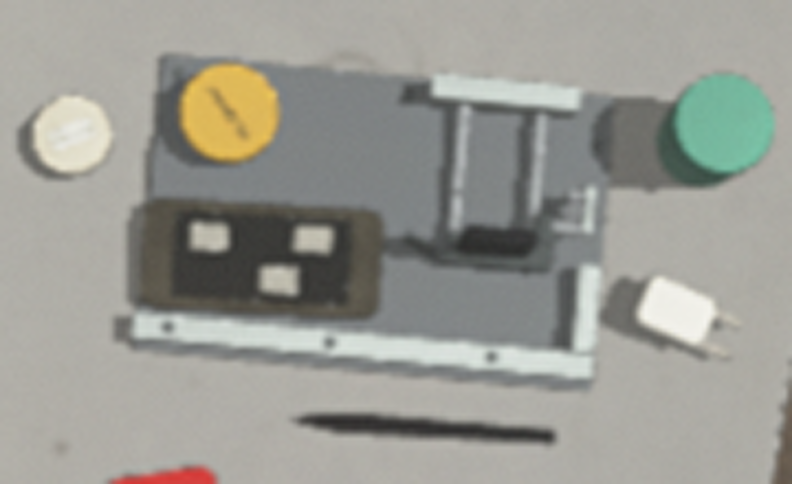

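View pics/sc.png

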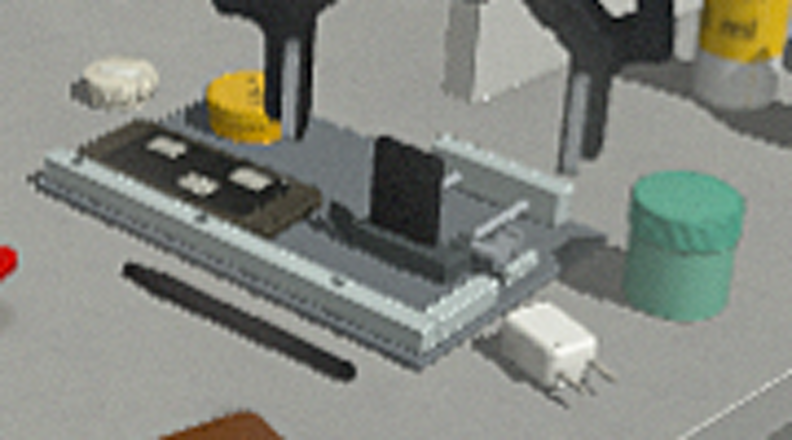

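The crop confirms the dark chassis (tan rim, three pale squares) on the bed beside the rail, with its front edge at about x=382 in the crop. The end stop is at (587,310), the tab top at about (498,240) and the pin block near (585,210). Next I'll fit the jig pose.

```bash
cat > jig.py <<'E'
from h import *
J=np.eye(3)
E
python3 - <<'E'
from h import *
a=snap('scene');b=snap('top')
tp=lambda p:(np.array(p,float)+.5)/4.4+[235,110]-.5
sp=lambda p:(np.array(p,float)+.5)/4.4+[295,175]-.5
C=[((135,314),(-45,140,20)),((593,357),(-45,-117,20)),((432,74),(103,-13,28)),((580,88),(103,-97,28)),((162,55),(105,140,6)),((132,338),(-59,140,20)),((592,380),(-59,-117,20)),((597,265),(5,-119,20)),((575,265),(5,-105,20))]
W=np.array([onz(b,[tp(p)],q[2])[0] for p,q in C]);Q=np.array([q for _,q in C],float)
def fit(Q,W):
    qc,wc=Q[:,:2].mean(0),W[:,:2].mean(0);H=(Q[:,:2]-qc).T@(W[:,:2]-wc)
    th=np.arctan2(H[0,1]-H[1,0],H[0,0]+H[1,1]);R=np.array([[np.cos(th),-np.sin(th)],[np.sin(th),np.cos(th)]])
    return th,R,wc-R@qc
th,R,t=fit(Q,W);print('th',np.degrees(th),'t',t);print(np.round(W[:,:2]-Q[:,:2]@R.T-t,1))
for p in [(148,200),(382,210),(375,318),(133,303)]:
    w=onz(b,[tp(p)],14.5)[0];print('ch',w.round(1),(R.T@(w[:2]-t)).round(1))
for p,z in[((458,228),71),((538,228),71),((230,112),22),((395,240),21),((552,270),21),((450,265),21),((575,210),27),((588,210),27)]:
    w=onz(b,[tp(p)],z)[0];print(p,w.round(1),(R.T@(w[:2]-t)).round(1))
# check projection to scene
for n,q in [('rail-y in',(-45,-117,20)),('rail+y out',(-59,140,20)),('spring',(103,-97,28)),('spring2',(103,-13,28))]:
    P=np.r_[R@np.array(q[:2])+t,q[2]];print(n,((proj(a,[P])[0]+.5-[295,175])*4.4).round(0))
for n,p1,p2 in[('tab+y',(375,138),(458,250)),('tab-y',(442,158),(535,255)),('spring-y',(574,185),(580,88)),('jar',(688,195),(723,122))]:
    X,e=tri(a,sp(p1),b,tp(p2));print(n,X.round(1),(R.T@(X[:2]-t)).round(1),round(e,1))
E
```

```text
th -4.146187764546856 t [ 523.60139592 -320.16188936]
[[-0.2 -1.7]
 [-0.8 -0.2]
 [-0.3 -0.8]
 [-0.2  0.2]
 [-0.  -0.7]
 [ 0.4 -1.4]
 [ 0.3 -0.8]
 [ 1.   3.5]
 [-0.3  1.9]]
ch [ 553.5 -184.    14.5] [ 19.9 138. ]
ch [ 550.4 -315.2   14.5] [26.3  6.9]
ch [ 489.4 -312.2   14.5] [-34.6   5.4]
ch [ 495.4 -177.1   14.5] [-38.5 140.7]
(458, 228) [ 532.3 -353.4   71. ] [ 11.1 -32.5]
(538, 228) [ 533.2 -395.5   71. ] [ 15.  -74.5]
(230, 112) [ 602.6 -229.2   22. ] [72.3 96.4]
(395, 240) [ 532.6 -322.5   21. ] [ 9.1 -1.7]
(552, 270) [ 517.5 -410.3   21. ] [  0.5 -90.4]
(450, 265) [ 519.2 -353.3   21. ] [ -2.  -33.4]
(575, 210) [ 550.6 -422.    27. ] [ 34.2 -99.6]
(588, 210) [ 550.7 -429.2   27. ] [  34.9 -106.8]
rail-y in [437. 324.]
rail+y out [ 39. 158.]
spring [572. 187.]
spring2 [441. 136.]
tab+y [ 522.6 -356.3   73. ] [  1.6 -36.1] 7.2
tab-y [ 520.4 -396.6   76.2] [  2.3 -76.4] 7.6
spring-y [ 619.5 -424.8   28.8] [103.2 -97.5] 1.8
jar [ 595.3 -497.5   59.4] [  84.3 -171.7] 1.7
```

servo_tool --plan '[[[0.024, 0.017, -0.01, 6.1, 0], [0.024, 0.017, -0.01, 6.1, 0], [0.024, 0.017, -0.01, 6.1, 0], [0.024, 0.017, -0.01, 6.1, 0], [0.024, 0.017, -0.01, 6.1, 0], [0.024, 0.017, -0.01, 6.1, 0], [0.024, 0.017, -0.01, 6.1, 0], [0.024, 0.017, -0.01, 6.1, 0], [0.024, 0.017, -0.01, 6.1, 0], [0.0, 0.0, 0, 6.1, 0]]]'

```text
time: 1.2
tool_pos: [469.0, -388.8, 211.7]
tcp_rot: [-179.9, -0.2, 86.2]
ft_force: [-0.4, -0.5, -0.0]
finger_gap: 0.1
grip_force: 0.0
```

servo_tool --plan '[[[0.004, 0.006, -0.02, 0, 0], [0.004, 0.006, -0.025, 0, 0], [0.003, 0.005, -0.025, 0, 0], [0, 0, -0.023, 0, 0], [0, 0, 0, 0, 0]]]'

```text
time: 1.7
tool_pos: [476.1, -372.8, 116.5]
tcp_rot: [-179.7, -0.3, 85.8]
ft_force: [-0.3, 0.7, -0.3]
finger_gap: -0.2
grip_force: 0.0
```

Run:
```python
from h import *
a=snap('scene')['frame'][165:275,285:475];b=snap('top')['frame'][110:220,235:425]
cv2.imwrite('pics/c1.png',cv2.resize(np.vstack([a,b]),None,fx=2.7,fy=2.7,interpolation=cv2.INTER_CUBIC))
print(sense()['tool_pos'])
```

```text
[ 477.84747496 -374.74160822  120.76429909]
```

View pics/c1.png

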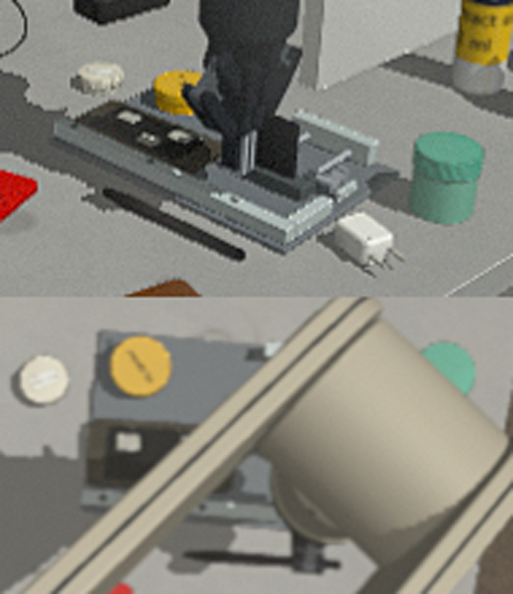

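The scene view shows the closed fingers upright just on the rail side of the tab (tab at about (283,150), fingers at (245,155)). I'll push along the jig's +x.

servo_tool --plan '[[[0.01, -0.0007, 0, 0, 0], [0.01, -0.0007, 0, 0, 0], [0.005, -0.0004, 0, 0, 0], [0.005, -0.0004, 0, 0, 0], [0.005, -0.0004, 0, 0, 0], [0.005, -0.0004, 0, 0, 0]]]'

```text
time: 2.4
tool_pos: [517.2, -378.1, 121.1]
tcp_rot: [-179.8, -0.0, 85.7]
ft_force: [-14.4, 2.2, 11.9]
finger_gap: 0.1
grip_force: 7.3
```

servo_tool --plan '[[[0, 0, 0, 0, 0], [0, 0, 0, 0, 0], [0.004, -0.0003, 0, 0, 0], [0, 0, 0, 0, 0]]]'

```text
time: 2.8
tool_pos: [521.0, -378.3, 121.1]
tcp_rot: [-179.8, -0.0, 85.7]
ft_force: [-10.3, 1.8, 8.2]
finger_gap: -0.1
grip_force: 4.8
```

Run:
```python
from h import *
a=snap('scene')['frame'][175:275,325:455]
cv2.imwrite('pics/c2.png',cv2.resize(a,None,fx=6,fy=6,interpolation=cv2.INTER_CUBIC))
s=sense();print(s['tool_pos'],s['ft_force'])
```

```text
[ 521.02086362 -378.33501432  121.08415027] [-9.42864095  1.92217214  8.24683393]
```

View pics/c2.png

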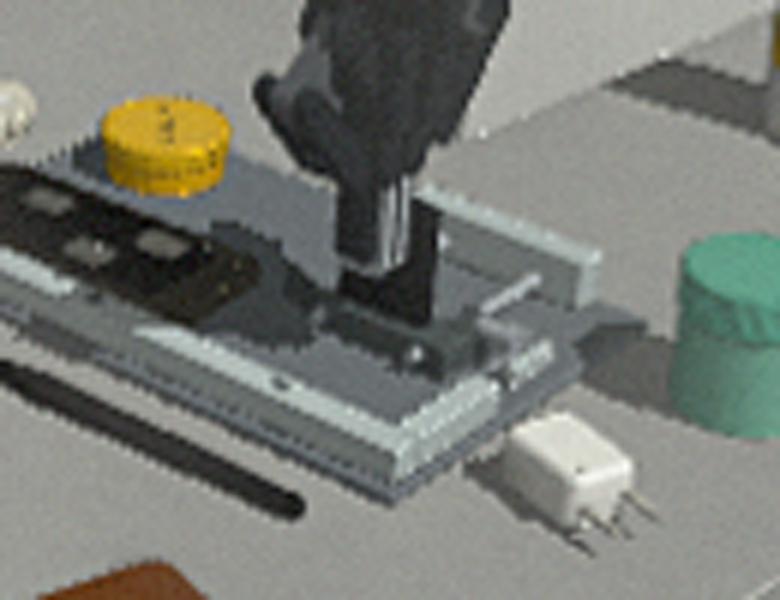

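servo_tool --plan '[[[0.004, -0.0003, 0, 0, 0], [0.004, -0.0003, 0, 0, 0], [0.004, -0.0003, 0, 0, 0], [0.004, -0.0003, 0, 0, 0], [0.004, -0.0003, 0, 0, 0], [0, 0, 0, 0, 0]]]'

```text
time: 3.45
tool_pos: [541.2, -380.0, 120.4]
tcp_rot: [-179.8, -0.0, 85.7]
ft_force: [-7.6, -0.0, 2.4]
finger_gap: -0.0
grip_force: 3.6
```

Run:
```python
from h import *
a=snap('scene')['frame'][175:275,325:455]
cv2.imwrite('pics/c3.png',cv2.resize(a,None,fx=6,fy=6,interpolation=cv2.INTER_CUBIC))
s=sense();print(s['tool_pos'],s['ft_force'])
```

```text
[ 541.0814812  -379.98273619  120.46507223] [-7.39474624 -0.86704896  3.73957704]
```

View pics/c3.png

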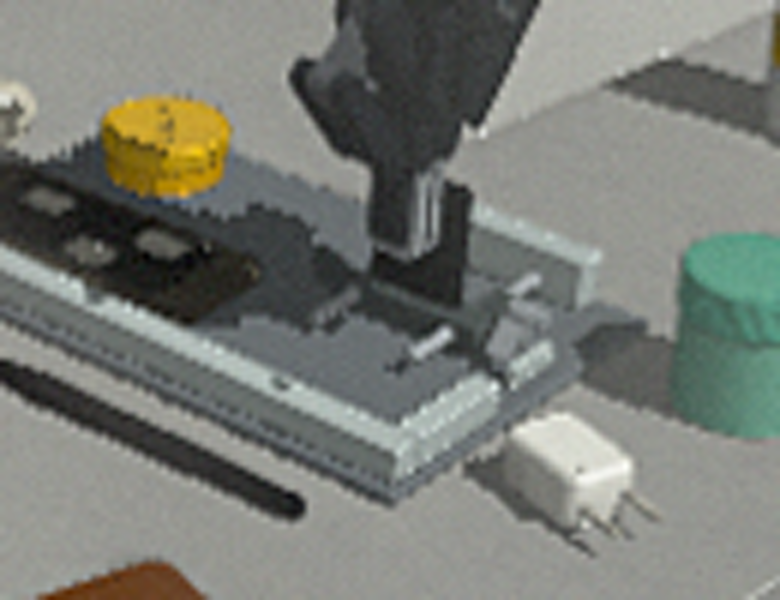

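The jaw is well past the pin: the tab now stands at (450,235) and the force has dropped after the ramp. A few mm more, then back off.

servo_tool --plan '[[[0.003, -0.0002, 0, 0, 0], [0, 0, 0, 0, 0], [-0.005, 0.0004, 0, 0, 0], [-0.005, 0.0004, 0, 0, 0], [-0.005, 0.0004, 0, 0, 0], [-0.01, 0.0007, 0, 0, 0], [-0.02, 0.0014, 0, 0, 0], [-0.02, 0.0014, 0, 0, 0], [0, 0, 0.03, 0, 0], [0, 0, 0, 0, 0]]]'

```text
time: 4.5
tool_pos: [481.0, -376.6, 154.9]
tcp_rot: [179.7, 0.2, 85.7]
ft_force: [1.6, -0.9, 1.2]
finger_gap: 0.1
grip_force: 0.0
```

Run:
```python
from h import *
a=snap('scene')['frame'][175:275,325:455]
cv2.imwrite('pics/c4.png',cv2.resize(a,None,fx=6,fy=6,interpolation=cv2.INTER_CUBIC))
s=sense();print(s['tool_pos'],s['ft_force'])
```

```text
[ 481.02670634 -376.38162976  153.63704409] [ 0.49954098  0.11258505 -0.73847388]
```

View pics/c4.png

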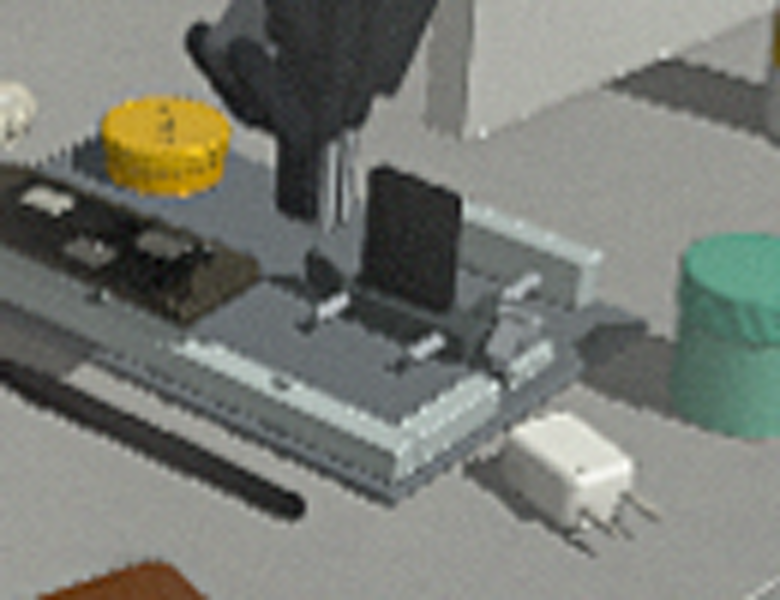

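The jaw is latched: with the arm clear, the tab stays at (412,240), about 24 mm from where it started. Now I'll go to the +x side of the chassis front, so I can nudge it slightly towards the rail before pushing.

servo_tool --plan '[[[0, 0.022, 0, 0, 0], [0, 0.022, 0, 0, 0], [0.005, 0.022, 0, 0, 0], [0.02, 0.0216, 0, 0, 0], [0.025, 0, 0, 0, 0], [0.025, 0, 0, 0, 0], [0.02, 0, 0, 0, 0], [0, 0, -0.03, 0, 0], [0, 0, -0.02, 0, 0], [0, 0, 0, 0, 0]]]'

```text
time: 5.55
tool_pos: [572.8, -285.9, 96.1]
tcp_rot: [-179.6, -0.2, 85.8]
ft_force: [0.0, 0.4, -0.1]
finger_gap: -0.0
grip_force: 0.0
```

```bash
cat > m.py <<'E'
from h import *
T=[];F=[]
for i in range(6):
    snap('scene');s=sense();T.append(s['tool_pos']);F.append(s['ft_force'])
T=np.array(T);w=T.mean(0);th=np.radians(-4.15);R=np.array([[np.cos(th),-np.sin(th)],[np.sin(th),np.cos(th)]])
print(w.round(2),T.std(0).round(2),np.mean(F,0).round(2),'jig',(R.T@(w[:2]-[523.6,-320.2])).round(1),s['tcp_rot'],s['time'])
E
python3 m.py
```

```text
[ 575.26 -287.69  101.32] [0.82 0.6  1.58] [-0.15 -0.21  0.4 ] jig [49.2 36.2] [1.79855715e+02 7.32656580e-02 8.57344577e+01] 5.85
```

servo_tool --plan '[[[0, 0, -0.01, 0, 0], [0, 0, -0.007, 0, 0], [0, 0, 0, 0, 0], [0, 0, -0.002, 0, 0], [0, 0, 0, 0, 0], [0, 0, 0, 0, 0]]]'

```text
time: 6.45
tool_pos: [575.2, -287.7, 82.1]
tcp_rot: [180.0, 0.0, 85.7]
ft_force: [-0.5, 0.1, 0.4]
finger_gap: -0.2
grip_force: 0.0
```

```bash
python3 m.py
```

```text
[ 575.27 -287.71   82.14] [0.03 0.01 0.04] [ 0.37 -0.09 -0.17] jig [49.2 36.1] [1.79985718e+02 7.36446155e-03 8.57388627e+01] 6.75
```

servo_tool --plan '[[[-0.003, 0.0002, 0, 0, 0], [-0.003, 0.0002, 0, 0, 0], [-0.003, 0.0002, 0, 0, 0], [-0.003, 0.0002, 0, 0, 0], [-0.003, 0.0002, 0, 0, 0], [0, 0, 0, 0, 0], [0, 0, 0, 0, 0]]]'

```text
time: 7.45
tool_pos: [560.1, -286.7, 82.0]
tcp_rot: [180.0, 0.0, 85.7]
ft_force: [-0.2, -0.3, -1.3]
finger_gap: 0.2
grip_force: 0.0
```

```bash
python3 m.py
```

```text
[ 560.23 -286.65   81.94] [0.02 0.02 0.04] [ 0.01 -0.21 -0.04] jig [34.1 36.1] [1.79994248e+02 1.85608244e-03 8.57425878e+01] 7.75
```

servo_tool --plan '[[[0.01, -0.0007, 0, 0, 0], [0, 0, 0.02, 0, 0], [0, 0, 0.02, 0, 0], [-0.02, 0.03, 0, 0, 0], [-0.02, 0.04, 0, 0, 0], [-0.02, 0.04, 0, 0, 0], [0, 0.04, 0, 0, 0.02], [0, 0, 0, 0, 0.02], [0, 0, 0, 0, 0.02]]]'

```text
time: 8.65
tool_pos: [510.9, -136.7, 122.4]
tcp_rot: [179.9, 0.0, 85.9]
ft_force: [-0.1, -0.2, -0.0]
finger_gap: 20.0
grip_force: 0.0
```

```bash
python3 m.py
python3 - <<'E'
from h import *
a=snap('scene')['frame'][165:265,300:460];b=snap('top')['frame'][120:210,255:415]
cv2.imwrite('pics/c5.png',cv2.resize(np.vstack([a,b]),None,fx=3.1,fy=3.1,interpolation=cv2.INTER_CUBIC))
E
```

```text
[ 510.7  -138.17  122.16] [0.25 0.3  0.2 ] [ 0.27 -0.15  0.12] jig [-26.  180.6] [1.79999648e+02 5.85789370e-03 8.56622457e+01] 8.95
```

View pics/c5.png

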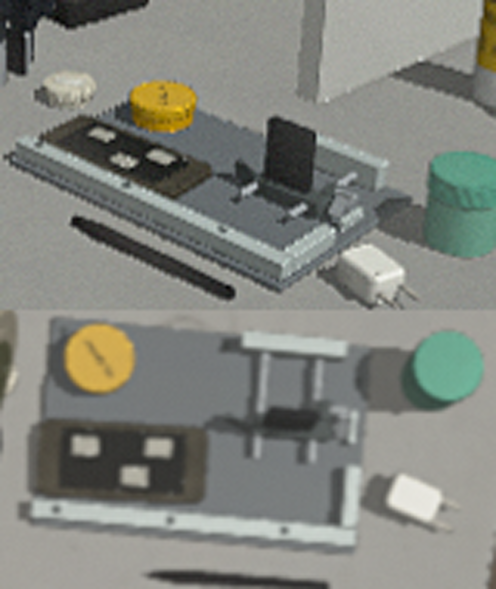

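The jaw is open and latched: the lane is clear between the rail and the jaw bar at (290,425) in the top half of the composite. The chassis has corners near (38,420), (208,427), (205,502) and (35,493), so it sits nearer the rail and straighter.

Run:
```python
from h import *
b=snap('top')
th=np.radians(-4.15);R=np.array([[np.cos(th),-np.sin(th)],[np.sin(th),np.cos(th)]])
for p,z in [((38,420),14.5),((208,427),14.5),((205,502),14.5),((35,493),14.5),((322,435),21),((265,430),21),((215,420),21)]:
    q=(np.array(p)+.5-[0,310])/3.1+[255,120]-.5
    w=onz(b,[q],z)[0];print(p,(R.T@(w[:2]-[523.6,-320.2])).round(1))
```

```text
(38, 420) [ 19.5 141.3]
(208, 427) [26.3  6.1]
(205, 502) [-33.7   3.2]
(35, 493) [-38.8 138. ]
(322, 435) [ 27.2 -84.3]
(265, 430) [ 27.  -38.9]
(215, 420) [31.2  1.2]
```

The nudge barely reached it, because the finger is thinner than I assumed. I'll repeat it about 7 mm further.

servo_tool --plan '[[[0.015, -0.037, 0, 0, 0], [0.015, -0.037, 0, 0, 0], [0.015, -0.037, 0, 0, 0], [0.016, -0.038, 0, 0, 0], [0, 0, -0.01, 0, 0], [0, 0, -0.015, 0, 0], [0, 0, -0.01, 0, 0], [0, 0, -0.004, 0, 0], [0, 0, 0, 0, 0], [0, 0, 0, 0, 0]]]'

```text
time: 10.1
tool_pos: [571.3, -285.7, 83.2]
tcp_rot: [180.0, 0.0, 85.8]
ft_force: [0.6, -0.3, 0.3]
finger_gap: -0.0
grip_force: 0.0
```

```bash
python3 m.py
```

```text
[ 571.54 -286.29   83.71] [0.08 0.15 0.12] [-0.02  0.17  0.44] jig [45.4 37.3] [1.79952305e+02 2.49466278e-02 8.57483545e+01] 10.4
```

Now 18 mm towards the rail, then back off and go behind the chassis's rear edge.

servo_tool --plan '[[[-0.004, 0.0003, -0.001, 0, 0], [-0.004, 0.0003, 0, 0, 0], [-0.004, 0.0003, 0, 0, 0], [-0.003, 0.0002, 0, 0, 0], [-0.003, 0.0002, 0, 0, 0], [0, 0, 0, 0, 0], [0, 0, 0, 0, 0], [0.01, -0.0007, 0, 0, 0], [0, 0, 0.02, 0, 0], [0, 0, 0.02, 0, 0]]]'

```text
time: 11.4
tool_pos: [563.5, -285.3, 121.5]
tcp_rot: [-179.9, -0.0, 85.8]
ft_force: [-0.2, -0.9, 0.5]
finger_gap: 0.1
grip_force: 0.0
```

servo_tool --plan '[[[-0.013, 0.037, 0, 0, 0], [-0.013, 0.037, 0, 0, 0], [-0.013, 0.038, 0, 0, 0.02], [-0.011, 0.038, 0, 0, 0.02], [0, 0, 0, 0, 0.02], [0, 0, 0, 0, 0.02]]]'

```text
time: 12.0
tool_pos: [513.8, -135.0, 122.3]
tcp_rot: [179.9, 0.0, 85.9]
ft_force: [-0.2, -0.2, -0.7]
finger_gap: 19.9
grip_force: 0.0
```

```bash
python3 m.py
python3 - <<'E'
from h import *
s=snap('top');b=s['frame'][120:210,255:415]
cv2.imwrite('pics/c6.png',cv2.resize(b,None,fx=5,fy=5,interpolation=cv2.INTER_CUBIC))
# brown-black chassis mask via darkness between rail and tin
roi=s['frame'].astype(int)
m=((roi.sum(2)<230)|((roi[...,2]-roi[...,0])>12)).astype(np.uint8)
x0,y0,x1,y1=255,150,330,190
c,_=cv2.findContours(m[y0:y1,x0:x1].copy(),cv2.RETR_EXTERNAL,2)
k=max(c,key=cv2.contourArea);bx=cv2.boxPoints(cv2.minAreaRect(k))+[x0,y0]
th=np.radians(-4.15);R=np.array([[np.cos(th),-np.sin(th)],[np.sin(th),np.cos(th)]])
print(bx.round(1).tolist());print(((onz(s,bx,14.5)[:,:2]-[523.6,-320.2])@R).round(1))
E
```

```text
[ 513.85 -136.5   122.24] [0.25 0.3  0.2 ] [ 0.06  0.17 -0.15] jig [-23.  182.5] [1.79990295e+02 9.20816928e-03 8.56730725e+01] 12.3
[[265.3, 178.6], [267.9, 155.3], [320.9, 161.2], [318.3, 184.5]]
[[-38.7 139.7]
 [ 19.2 138.9]
 [ 16.6   7.5]
 [-41.4   8.7]]
```

View pics/c6.png

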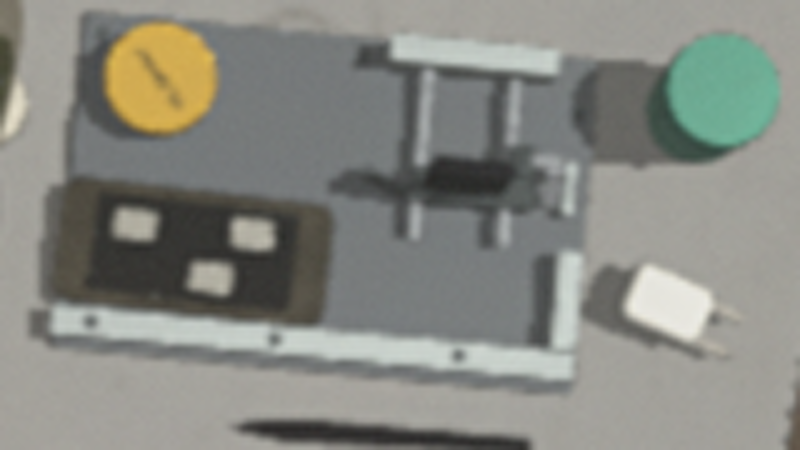

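The picture shows the chassis nearly straight beside the rail (front edge at x≈328 in the crop), clear of the jaw's lip at (345,185). I'll lower the fingers, opened 20 mm, behind its rear edge and push.

servo_tool --plan '[[[0.011, -0.018, 0, 0, 0.02], [0, 0, 0, 0, 0.02], [0, 0, -0.015, 0, 0.02], [0, 0, -0.015, 0, 0.02], [0, 0, -0.008, 0, 0.02], [0, 0, -0.003, 0, 0.02], [0, 0, 0, 0, 0.02], [0, 0, 0, 0, 0.02], [0, 0, 0, 0, 0.02]]]'

```text
time: 13.25
tool_pos: [524.6, -153.8, 81.6]
tcp_rot: [179.9, 0.0, 85.7]
ft_force: [0.2, -0.4, -0.4]
finger_gap: 19.9
grip_force: 0.0
```

```bash
python3 m.py
```

```text
[ 524.45 -153.83   81.4 ] [0.13 0.03 0.17] [-0.24  0.18  0.11] jig [-11.2 166. ] [1.79976427e+02 6.59918069e-03 8.57388087e+01] 13.55
```

servo_tool --plan '[[[-0.0004, -0.005, 0, 0, 0.02], [-0.0004, -0.006, 0, 0, 0.02], [-0.0005, -0.007, 0, 0, 0.02], [-0.0006, -0.008, 0, 0, 0.02], [-0.0006, -0.008, 0, 0, 0.02], [-0.0006, -0.008, 0, 0, 0.02], [-0.0006, -0.008, 0, 0, 0.02], [-0.0006, -0.008, 0, 0, 0.02], [-0.0004, -0.006, 0, 0, 0.02], [-0.0004, -0.006, 0, 0, 0.02]]]'

```text
time: 14.55
tool_pos: [519.0, -224.3, 80.9]
tcp_rot: [-180.0, -0.0, 85.7]
ft_force: [0.2, 1.0, 0.5]
finger_gap: 20.0
grip_force: 0.4
```

```bash
python3 m.py
```

```text
[ 518.99 -224.11   80.89] [0.03 0.55 0.06] [-0.02 -0.25  0.28] jig [-11.6  95.5] [-1.79990489e+02 -4.68847460e-03  8.57515243e+01] 14.85
```

servo_tool --plan '[[[-0.0004, -0.005, 0, 0, 0.02], [-0.0004, -0.006, 0, 0, 0.02], [-0.0004, -0.006, 0, 0, 0.02], [-0.0004, -0.006, 0, 0, 0.02], [-0.0004, -0.006, 0, 0, 0.02], [-0.0004, -0.006, 0, 0, 0.02], [-0.0003, -0.005, 0, 0, 0.02], [-0.0003, -0.004, 0, 0, 0.02], [0, 0, 0, 0, 0.02], [0, 0, 0, 0, 0.02]]]'

```text
time: 15.85
tool_pos: [516.0, -267.8, 80.9]
tcp_rot: [180.0, 0.0, 85.7]
ft_force: [0.6, -0.9, 0.1]
finger_gap: 19.8
grip_force: 0.0
```

```bash
python3 m.py
```

```text
[ 516.05 -267.55   80.89] [0.02 0.04 0.02] [ 0.01 -0.27 -0.22] jig [-11.3  52. ] [ 1.79998084e+02 -5.03199921e-04  8.57552041e+01] 16.15
```

servo_tool --plan '[[[-0.0002, -0.003, 0, 0, 0.02], [-0.0002, -0.003, 0, 0, 0.02], [-0.0001, -0.002, 0, 0, 0.02], [-0.0001, -0.001, 0, 0, 0.02], [0, 0, 0, 0, 0.02]]]'

```text
time: 16.65
tool_pos: [515.4, -277.0, 80.9]
tcp_rot: [180.0, 0.0, 85.7]
ft_force: [0.1, 0.1, -0.1]
finger_gap: 19.9
grip_force: 0.0
```

servo_tool --plan '[[[-0.0001, -0.001, 0, 0, 0.02], [0, 0, 0, 0, 0.02]]]'

```text
time: 16.85
tool_pos: [515.3, -277.8, 80.9]
tcp_rot: [180.0, 0.0, 85.7]
ft_force: [0.4, 0.0, -0.5]
finger_gap: 20.0
grip_force: 0.0
```

servo_tool --plan '[[[-0.0001, -0.001, 0, 0, 0.02], [0, 0, 0, 0, 0.02]]]'

```text
time: 17.05
tool_pos: [515.3, -278.1, 80.9]
tcp_rot: [-180.0, -0.1, 85.7]
ft_force: [-0.8, 5.1, 2.6]
finger_gap: 20.0
grip_force: 2.4
```

```bash
python3 m.py
```

```text
[ 515.29 -278.05   80.85] [0.01 0.01 0.02] [0.55 5.12 2.39] jig [-11.3  41.4] [-1.79989213e+02 -5.84296377e-02  8.57548173e+01] 17.35
```

Force rose to 5 N at jig y≈41, where contact with the end stop was expected, so the chassis is home. I'll back off and check with numbers.

servo_tool --plan '[[[0.0004, 0.005, 0, 0, 0.02], [0.0007, 0.01, 0, 0, 0.02], [0, 0, 0.03, 0, 0.02], [0, 0, 0.04, 0, 0.02], [0, 0.04, 0.02, 0, 0.02], [0, 0.04, 0, 0, 0.02], [-0.01, 0.04, 0, 0, 0.02], [-0.01, 0.04, 0, 0, 0.02], [0, 0, 0, 0, 0.02], [0, 0, 0, 0, 0.02]]]'

```text
time: 18.35
tool_pos: [496.2, -102.6, 171.0]
tcp_rot: [180.0, 0.0, 85.9]
ft_force: [1.0, -0.4, 0.4]
finger_gap: 19.6
grip_force: 0.0
```

```bash
python3 m.py
python3 - <<'E'
from h import *
s=snap('top');a=snap('scene')
roi=s['frame'].astype(int)
th=np.radians(-4.15);R=np.array([[np.cos(th),-np.sin(th)],[np.sin(th),np.cos(th)]])
W=lambda x,y,z:np.r_[R@[x,y]+[523.6,-320.2],z]
m=(((roi.sum(2)<230)|((roi[...,2]-roi[...,0])>12))*255).astype(np.uint8)
# lane polygon only
poly=proj(s,[W(-44,120,14.5),W(22,120,14.5),W(22,-104,14.5),W(-44,-104,14.5)])
k=np.zeros_like(m);cv2.fillPoly(k,[poly.round().astype(int)],255)
c,_=cv2.findContours(m&k,cv2.RETR_EXTERNAL,2);c=max(c,key=cv2.contourArea)
print('chassis',((onz(s,cv2.boxPoints(cv2.minAreaRect(c)),14.5)[:,:2]-[523.6,-320.2])@R).round(1))
# tab black blob in scene, compare with predicted tab rectangle for jaw 24
g=a['frame'].max(2);t=(g<45).astype(np.uint8);n,l,st,ce=cv2.connectedComponentsWithStats(t)
for jx in(0,24):
    p=proj(a,[W(3+jx,-34,71),W(3+jx,-74,71)]);print('pred tab top',jx,p.round(1).tolist())
for i in range(1,n):
    if 350<ce[i][0]<420 and 190<ce[i][1]<250 and st[i][4]>80: print(st[i],ce[i].round(1))
E
```

```text
[ 496.57 -104.36  171.04] [0.06 0.39 0.11] [-0.13  0.14 -0.13] jig [-42.6 213.3] [-1.79998711e+02  8.01153920e-03  8.56583318e+01] 18.65
chassis [[ -38.5   31.8]
 [  24.7   31. ]
 [  23.1 -104. ]
 [ -40.3 -102.5]]
pred tab top 0 [[377.8, 206.4], [392.4, 212.3]]
pred tab top 24 [[384.3, 202.8], [398.8, 208.6]]
[385 203  16  24 165] [391.7 217. ]
[353 220  45  22 317] [373.4 230.3]
```

```bash
python3 -c "
from bench import r
print(r.hand_in())"
```

```text
the job is handed in; nothing more can be done
None
```

I handed the job in at about 19 s: the jaw rests open on its pin (tab seen about 24 mm from shut) and the chassis was pushed until it met resistance (about 5 N) where the end stop should be. The hand-in returned no verdict.

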